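# Shut the block heater's shield and start its programme

### The arm

A 6-joint arm with a two-finger parallel gripper is mounted at the origin on the work surface. World frame = base frame: x ahead of the robot, y to its left, z up, the work surface at z = 0. Lengths are in m, angles in rad, forces in N, time in s.
With the tool pointing down it reaches from about 0.325 to 0.9 m from the base axis. Payload 6.1 kg.
Tool frame: the origin (TCP) lies at the very end of the fingers, on their centre line; the grasp point (between the pads) lies 19 mm behind it; y points along the fingers, x is the direction in which the jaws open and shut, and the axes are right-handed (so a half turn about y gives the same grasp; the last joint's range is limited). The gripper opens to 85 mm and grips with 20 to 120 N. Pads are 22 mm wide; open, the fingers measure 114 mm over their backs; the gripper's body (76 mm by 85 mm) begins 54 mm behind the grasp point. The pads swing forward as they close: fully open they stand 13 mm farther back than shut.
Start: joints at [-0.126, 0.22, 1.526, -0, 1.395, -0.126], TCP at [0.625, -0, 0.192] pointing down, gripper open.
Joint ranges: [-2.98, 2.98], [-0.91, 2.08], [0.09, 2.57], [-1.24, 4.39], [0.2, 2.65], [-2.68, 2.68]. Speed limits (rad/s): [2.57, 2.57, 3.01, 3.14, 3.14, 3.14].

### API

Orientations are given as a unit quaternion [w, x, y, z].
In Python, from station import robot, viewer, sign_off gives the robot as it stands.
- The arm moves only by the tool drive_tool, never from a script. Its argument "deltas" is one flat list of numbers, 7 for each row, row after row: the shift along the tool's x, y, z normalised to -1 to 1, where 1 is 500 mm, then the turn, a rotation vector about the tool's x, y, z normalised to -1 to 1, where 1 is 360 degrees, then the closure in counts, from 0 (fully open) to 255 (shut). In form: [tx, ty, tz, ax, ay, az, claw, tx, ty, tz, ax, ay, az, claw, ...]. A call has 1 to 20 rows; each row shifts and turns the commanded pose from where the row before left it, along the tool's axes as they then stand; what a row does not reach is not made up. A row lasts 1/8 s, in which the tool goes at most 62.5 mm and 10.7 degrees, less where a joint would pass 70% of its speed; a pose out of reach is approached as far as the arm can. A call with a number of a shift or a turn outside -1 to 1 is refused whole. A call with a gripper value outside its range is refused whole. The fingers move at their own pace and stop on an object; "force" is the grip in N (left out, the last holds). Time passes only in rows, so rows that do not move let the fingers close. It gives the time, the measured TCP pose, the force and the opening at its end, in the units of the state.
- robot.read_state(): the state, without advancing time (a new reading comes with each control period).
- viewer.get_image(name): name is "scene" or "side" or "wrist"; returns a dict with "frame" (384x512x3 uint8, red, green, blue), "fx", "fy", "cx", "cy" (pixels), "position" and "orientation" of the camera in the world; the wrist camera has in their place "tool_from_camera" (4x4, takes a point from camera to tool coordinates, whose origin is the TCP and whose axes are the tool frame's). Camera axes: x right, y up, looking along -z (the intrinsics and any distortion apply to the point x, -y, -z); pixel columns grow to the right and rows downward; lengths in m; the calibration is good to about 2 mm. A picture is of the moment at which its call begins: read the wrist's pose just before it. There is no depth.
- sign_off(): hands the job in, once; it reports no verdict.
Trained networks look in the newest picture that a camera, given by its name, has taken for a name from the list of things; names that differ only in an ending like _2 or _b are one class to them, and where a whole thing is asked for, a point or a joint stands for the part that bears it (a point fixed in the world has none). Each returns a list of dicts, best first, with "score" (0 to 1); they miss things now and then, are a little off and sometimes report something else, mostly with a low value. They report only what shows in the picture. A call takes as long as a camera call.
- viewer.spot_in(thing, camera): "location" ([x, y, z] in m, in world coordinates, good to about 4 mm: the middle of the surface that is visible of it).
The state is a dict: "time": time; "q": joint angles; "joint_vel": joint speeds; "joint_torque": joint torques, N m; "ee_pos": TCP position; "eef_rot": TCP orientation; "ft_force": force on the tool from outside, world axes, zero at the start; "wrist_torque": the same for the moment, N m; "finger_gap": opening from 0.0 (shut) to 1.0 (fully open).
Only numpy, scipy, OpenCV 4.12 (cv2) and the standard library are available. Lean on these libraries where they do the work, as an engineer would, in place of code of your own. Each camera call takes 0.05 s, during which the arm holds its last target. There are 200 camera calls.

### The job

Slide the clear shield of the block heater fully shut over the tubes; only then start the programme on the controller by pressing three keys one at a time, each right down and let up again: the round key, then the square key, then the long bar key. Do not press the triangle or the plus-shaped key, leave the shield shut, and leave the other things on the bench where they stand.

Things in the scene. Friction and masses are not known exactly. Their poses are not given: they have to be found in the camera images.
- heater: white block heater, fixed to the bench: box 190 mm (its x) by 270 mm (its y) by 80 mm high, holding nine capped glass tubes that stand up to 118 mm above the bench in its +y half. Origin: centre of its underside; y runs along the shield's track
- shield (a joint): travel in m of the heater's clear sliding shield along the heater's +y: 0 parked over the -y half (tubes bare), 0.12 fully shut over the tubes, at its stop. It starts partly or fully open, takes about 2.5 N to slide and stays where it is left
- shield_handle (a point): middle of the shield's black handle bar, 169 mm above the bench, moving with the shield (axes as the heater's). The bar is 100 mm long along the heater's x, 14 mm wide (heater's y), 12 mm high, on two posts 86 mm apart; the shield's flat clear top, 172 by 124 mm, lies 34 mm below the bar's middle
- controller: white heater controller, fixed to the bench: 200 mm (its x) by 220 mm (its y). Flat grey key deck 50 mm above the bench; behind it, from 40 mm on the +x side of its middle, a raised display 85 mm high. Five raised off-white keys in two rows: rear row from +y to -y square, triangle, round; front row (-x, nearer the robot) cross, long bar. Origin: centre of its underside
- key_round_top (a point): centre of the top of the round key, 32 mm across; rear row, -y end: x 10 mm, y -65 mm in the controller's frame. Off-white like the other keys; its top stands 10 mm above the key deck (60 mm above the bench) when up
- key_square_top (a point): centre of the top of the square key, 28 mm wide; rear row, +y end: x 10 mm, y 65 mm in the controller's frame. Off-white like the other keys; its top stands 10 mm above the key deck (60 mm above the bench) when up
- key_bar_top (a point): centre of the top of the long bar key, 85 mm along the controller's y by 24 mm; front row: x -55 mm, y -35 mm in the controller's frame. Off-white like the other keys; its top stands 10 mm above the key deck (60 mm above the bench) when up
- key_triangle_top (a point): centre of the top of the triangular key, about 36 mm, not to be pressed; rear row, middle: x 10 mm, y 0. Off-white like the other keys; its top stands 10 mm above the key deck (60 mm above the bench) when up
- key_cross_top (a point): centre of the top of the plus-shaped key, 34 mm across, not to be pressed; front row, +y end: x -55 mm, y 65 mm. Off-white like the other keys; its top stands 10 mm above the key deck (60 mm above the bench) when up
- key_square (a joint): travel in m of the square key: 0 up, grows as it is pressed straight down, 0.006 at its stop. Spring return: about 1.5 N starts it, 5 N holds it fully down
- key_triangle (a joint): travel in m of the triangle key: 0 up, grows as it is pressed straight down, 0.006 at its stop. Spring return: about 1.5 N starts it, 5 N holds it fully down
- key_round (a joint): travel in m of the round key: 0 up, grows as it is pressed straight down, 0.006 at its stop. Spring return: about 1.5 N starts it, 5 N holds it fully down
- key_cross (a joint): travel in m of the cross key: 0 up, grows as it is pressed straight down, 0.006 at its stop. Spring return: about 1.5 N starts it, 5 N holds it fully down
- key_bar (a joint): travel in m of the bar key: 0 up, grows as it is pressed straight down, 0.006 at its stop. Spring return: about 1.5 N starts it, 5 N holds it fully down
- tube_rack: loose grey open rack with eight compartments, 80 by 130 by 50 mm, behind (+x of) the heater; origin: centre of its underside. Leave alone
- reagent: loose amber bottle, 66 mm across, 150 mm high, behind the controller; origin: centre of its underside. Leave alone
- beaker: loose clear beaker, 64 mm across, 85 mm high, beside the controller (-y side); origin: centre of its underside. Leave alone
- jar: loose glass jar, 56 mm across, 95 mm high, beside the heater (-y side); origin: centre of its underside. Leave alone

How it is judged:
On the way, in this order (a step that is already met when the one before it is completed fails the run):
1. the shield is slid fully shut, before any key is pressed (value of joint shield above 0.112 m and value of joint each of key_square, key_triangle, key_round, key_cross, key_bar below 0.0015 m), for 0.2 s.
2. the round key is pressed down (at least 4.5 of its 6 mm), alone, with the shield shut (value of joint shield above 0.112 m and value of joint key_round above 0.0045 m and value of joint each of key_square, key_triangle, key_cross, key_bar below 0.002 m), for 0.05 s.
3. all keys are up again (value of joint each of key_square, key_triangle, key_round, key_cross, key_bar below 0.0015 m), for 0.1 s.
4. the square key is pressed down (at least 4.5 of its 6 mm), alone, with the shield shut (value of joint shield above 0.112 m and value of joint key_square above 0.0045 m and value of joint each of key_triangle, key_round, key_cross, key_bar below 0.002 m), for 0.05 s.
5. all keys are up again (all of step 3), for 0.1 s.
6. the bar key is pressed down (at least 4.5 of its 6 mm), alone, with the shield shut (value of joint shield above 0.112 m and value of joint key_bar above 0.0045 m and value of joint each of key_square, key_triangle, key_round, key_cross below 0.002 m), for 0.05 s.
7. all keys are up again (all of step 5), for 0.1 s.
At the end, for the whole second after the job is handed in: The shield is shut to within 8 mm of its stop and at rest, and all five keys are up (less than 1.5 mm down) (all of step 7 and value of joint shield above 0.112 m and velocity of joint shield below 0.01 m/s); the robot touches nothing.
It fails at once if the triangle or plus-shaped key is pressed (more than 3 mm) (value of joint any of key_triangle, key_cross above 0.003 m).
It fails at once if a key is pressed (more than 3 mm) while the shield is not shut (not (value of joint shield above 0.112 m) and value of joint any of key_square, key_triangle, key_round, key_cross, key_bar above 0.003 m).
It fails at once if two of the keys are pressed (more than 3 mm) together (value of joint each of key_round, key_square above 0.003 m or value of joint each of key_round, key_bar above 0.003 m or value of joint each of key_square, key_bar above 0.003 m).
It fails at once if a bystander is shifted by more than 30 mm or tipped over (distance of any of tube_rack, reagent, beaker, jar from where it was at the start of the episode above 0.03 m or angle between any of tube_rack, reagent, beaker, jar's own z axis and vertical above 0.5 rad).
It also fails if it takes over 58 s, if anything falls off the work surface, if the arm or the gripper's body presses on something with over 40 N, if the wrist force passes 120 N, or if a joint passes its speed limit or range.

## Working session

There is one attempt and no reset: what is moved stays moved. The work goes in short steps, Python scripts to look and compute and a tool call to move; the robot and the scene stay as the last step left them, time stands still between calls to the robot, and variables do not carry over. Pictures are saved under pics/ and viewed, about 8 in all and at most 12, crops included, and the job is handed in when it is done.

Besides the shell and the picture viewer there is one more tool, called after ">>>" by a JSON object that holds its "api" and its "payload". drive_tool: Moves the arm, as the interface text tells. Its arguments: {"type":"object","properties":{"deltas":{"type":"array","items":{"type":"number"}},"force":{"type":"number"}},"required":["deltas"]}

```bash
mkdir -p pics
python3 - <<'E'
from station import robot, viewer
import cv2,numpy as np
s=robot.read_state(); print(s['time'],s['ee_pos'],s['eef_rot'],s['finger_gap'],s['ft_force'])
ims=[]
for c in ['scene','side']:
    im=viewer.get_image(c); ims.append(im['frame']); print(c,im['position'],im['orientation'],im['fx'],im['cx'],im['cy'])
    for t in ['heater','shield','shield_handle','controller','key_round_top','key_square_top','key_bar_top','key_triangle_top','key_cross_top','tube_rack','reagent','beaker','jar'][:9 if c=='side' else 13]:
        r=viewer.spot_in(t,c); print(t,[(np.round(a['location'],3).tolist(),round(a['score'],2)) for a in r[:2]])
    cv2.imwrite(f'pics/{c}0.png',im['frame'][:,:,::-1])
print(robot.read_state()['time'])
E
```

```text
0.0 [6.24327778e-01 8.73194596e-05 1.91403181e-01] [ 7.07195313e-01 -7.07017577e-01  6.82961006e-04  6.84353822e-04] 1.0007103565175923 [ 0.76594759 -0.4091718  -0.93342878]
scene [1.41566754 0.3518353  0.92975146] [0.49306508 0.20837174 0.34443665 0.77125316] 459.49445501000736 255.54568126375378 198.04984708922728
heater [([0.58, 0.075, 0.057], 0.75), ([0.625, -0.192, 0.084], 0.73)]
shield [([0.614, -0.229, 0.135], 0.93), ([0.516, 0.302, 0.057], 0.65)]
shield_handle [([0.62, -0.236, 0.135], 0.78)]
controller [([0.503, 0.206, 0.063], 0.69), ([0.585, 0.242, 0.055], 0.65)]
key_round_top [([0.56, 0.164, 0.057], 0.62)]
key_square_top [([0.75, 0.21, 0.092], 0.42)]
key_bar_top [([0.499, 0.206, 0.061], 0.5)]
key_triangle_top [([0.563, 0.228, 0.057], 0.39), ([0.59, -0.378, 0.072], 0.29)]
key_cross_top [([0.498, 0.208, 0.064], 0.52)]
tube_rack [([0.582, 0.074, 0.055], 0.66), ([0.741, -0.177, 0.028], 0.64)]
reagent [([0.751, 0.211, 0.093], 0.95)]
beaker [([0.58, 0.073, 0.055], 0.9)]
jar [([0.591, -0.378, 0.073], 0.92)]
side [-0.01697097 -0.8923472   0.87124517] [ 0.84636817  0.42970569 -0.14207627 -0.28076374] 451.33439840021373 253.79933497789045 192.2404034096596
heater [([0.525, -0.256, 0.084], 0.84)]
shield [([0.553, -0.268, 0.135], 0.95)]
shield_handle [([0.551, -0.26, 0.133], 0.57)]
controller [([0.534, 0.198, 0.051], 0.67)]
key_round_top [([0.533, 0.196, 0.049], 0.61), ([0.503, 0.302, 0.057], 0.6)]
key_square_top [([0.571, 0.287, 0.06], 0.48)]
key_bar_top [([0.488, 0.193, 0.058], 0.6), ([0.567, 0.284, 0.06], 0.17)]
key_triangle_top [([0.561, 0.219, 0.064], 0.62)]
key_cross_top [([0.506, 0.299, 0.054], 0.57), ([0.715, 0.19, 0.067], 0.2)]
1.2
```

View images.

View pics/scene0.png

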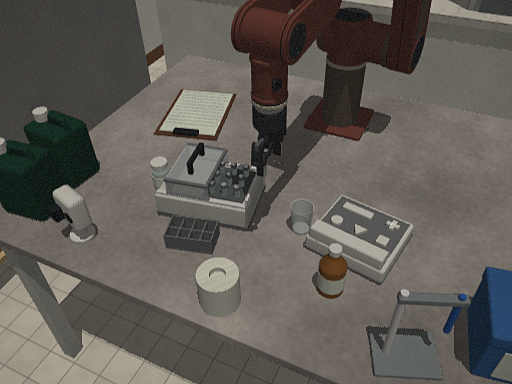

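View pics/side0.png

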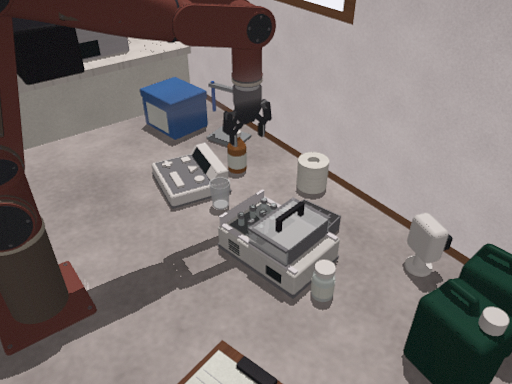

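Run:
```python
import cv2,numpy as np
a=cv2.imread('pics/scene0.png');b=cv2.imread('pics/side0.png')
def c(i,x,y): return cv2.resize(i[y:y+75,x:x+100],(400,300),interpolation=cv2.INTER_CUBIC)
cv2.imwrite('pics/crop0.png',np.vstack([np.hstack([c(a,320,190),c(b,145,140)]),np.hstack([c(a,160,135),c(b,245,190)])]))
```

```text
(no output)
```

View pics/crop0.png

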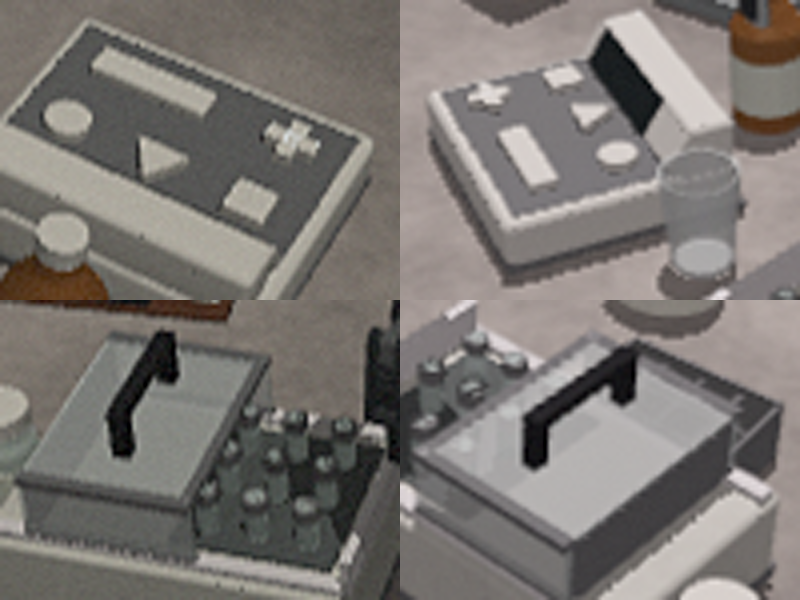

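```bash
cat > fit.py <<'E'
import numpy as np
from scipy.optimize import least_squares
from scipy.spatial.transform import Rotation as R
def rot(q): return R.from_quat([q[1],q[2],q[3],q[0]])
CAM={'scene':([1.41566754,0.3518353,0.92975146],[0.49306508,0.20837174,0.34443665,0.77125316],459.494,255.5457,198.0498),
'side':([-0.01697097,-0.8923472,0.87124517],[0.84636817,0.42970569,-0.14207627,-0.28076374],451.334,253.7993,192.2404)}
def proj(c,P):
    p,q,f,cx,cy=CAM[c]; v=rot(q).inv().apply(np.asarray(P)-p)
    return np.c_[cx-f*v[:,0]/v[:,2],cy+f*v[:,1]/v[:,2]]
def world(b,L): return R.from_euler('z',b[2]).apply(L)+[b[0],b[1],0]
def fit(L,px,b0):
    L=np.array(L,float); fun=lambda b:np.concatenate([(proj(c,world(b,L))-px[c]).ravel() for c in px])
    r=least_squares(fun,b0,loss='soft_l1'); return r.x,fun(r.x).reshape(-1,2)
E
python3 - <<'E'
from fit import *
np.set_printoptions(precision=4,suppress=True)
def px(off,a): return np.array(a)/4+off
K=[[.01,-.065,.06],[.01,.065,.06],[-.055,-.035,.06],[-.055,.065,.06],[.01,0,.06]]
p={'scene':px([320,190],[[67,117],[250,198],[153,80],[292,139],[161,158]]),'side':px([145,140],[[217,152],[162,76],[127,155],[88,96],[190,114]])}
b,r=fit(K,p,[.55,.22,0]);print('ctrl',b,'\n',r);print(world(b,np.array(K)))
for c in p: print(c,fit(K,{c:p[c]},[.55,.22,0])[0])
L=[[-.086,-.062,.135],[-.086,.062,.135],[.086,.062,.135],[.086,-.062,.135],[-.05,0,.169],[.05,0,.169]]
p={'scene':px([160,135],[[110,35],[268,57],[185,200],[20,182],[166,40],[116,113]]),'side':px([245,190],[[170,245],[12,150],[200,35],[338,112],[134,117],[230,54]])}
b,r=fit(L,p,[.6,-.25,0]);print('shield',b,'\n',r)
for c in p: print(c,fit(L,{c:p[c]},[.6,-.25,0])[0])
E
```

```text
ctrl [ 0.5538  0.2305 -0.1747] 
 [[-0.0904  0.0486]
 [ 0.0329  0.3298]
 [-0.365  -0.3581]
 [-0.1927 -0.173 ]
 [-1.1991 -0.1799]
 [-0.1445 -0.2947]
 [-0.241  -0.6029]
 [-0.2061 -0.6099]
 [-0.1939 -0.9648]
 [-0.5364 -0.7538]]
[[0.5523 0.1647 0.06  ]
 [0.5749 0.2927 0.06  ]
 [0.4936 0.2056 0.06  ]
 [0.5109 0.304  0.06  ]
 [0.5636 0.2287 0.06  ]]
scene [ 0.5537  0.2313 -0.1747]
side [ 0.5526  0.2267 -0.1725]
shield [ 0.5791 -0.2426  0.1716] 
 [[-0.5422 -0.425 ]
 [-0.1407  0.163 ]
 [ 0.3353  2.3129]
 [-1.8186 -0.6656]
 [-0.2256 -1.1114]
 [-0.8408  2.0782]
 [-1.143   0.0589]
 [ 0.3274  0.0385]
 [-2.696  -1.2239]
 [ 0.1452 -0.5547]
 [-1.5525  2.0542]
 [ 0.2392 -0.4735]]
scene [ 0.5776 -0.2418  0.18  ]
side [ 0.5803 -0.2441  0.1637]
```

>>> {"api": "drive_tool", "payload": {"deltas": [0,-0.08,0,0,0,0,255,-0.016,0,-0.11,0,0,0,255,-0.016,0,-0.11,0,0,0,255,-0.016,0,-0.11,0,0,0,255,-0.016,0,-0.11,0,0,0,255,-0.016,0,-0.11,0,0,0,255,0,0,0,0,-0.0274,0,255,0,0,0,0,0,0,255], "force": 30}}

```text
time: 2.2
ee_pos: [0.5847, -0.2757, 0.2323]
eef_rot: [0.705, -0.704, -0.06, 0.06]
ft_force: [0.1, 0.3, 0.1]
finger_gap: 0.001
```

>>> {"api": "drive_tool", "payload": {"deltas": [0,0.06,0,0,0,0,255,0,0.06,0,0,0,0,255,0,0.042,0,0,0,0,255,0,0,0,0,0,0,255]}}

```text
time: 2.7
ee_pos: [0.584, -0.2736, 0.1493]
eef_rot: [0.705, -0.704, -0.059, 0.062]
ft_force: [0.4, 0.4, -0.3]
finger_gap: 0.001
```

Run:
```python
from station import robot, viewer
import cv2,numpy as np
s=robot.read_state(); print(s['ee_pos'],s['ft_force'])
a=viewer.get_image('scene')['frame'];b=viewer.get_image('side')['frame']
def c(i,x,y): return cv2.resize(i[y:y+150,x:x+100],(400,600),interpolation=cv2.INTER_CUBIC)
cv2.imwrite('pics/pre.png',np.hstack([c(a,160,80),c(b,245,130)])[:,:,::-1])
```

```text
[ 0.58396789 -0.27359712  0.14934063] [ 0.42204158  0.39964004 -0.26056013]
```

View pics/pre.png

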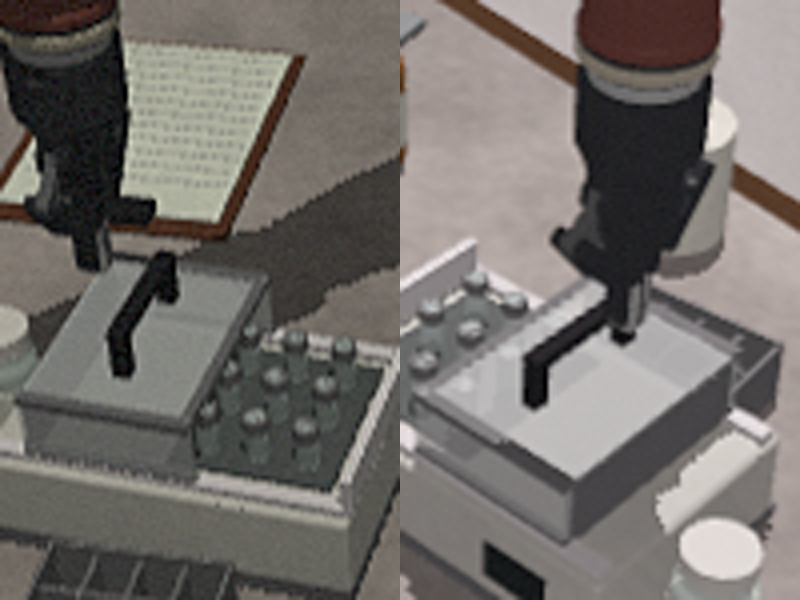

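Run:
```python
from fit import *
T=np.array([[.584,-.2736,.1493]])
p={'scene':np.array([[182.5,147]]),'side':np.array([[301,214.5]])}
for c in p: print(c,proj(c,T))
f=lambda P:np.concatenate([(proj(c,[P])-p[c]).ravel() for c in p])
r=least_squares(f,T[0]);print('tip',r.x,r.fun)
h={'scene':[[200.5,144.5],[189,163]],'side':[[278.5,218],[303,203]]}
for i,n in enumerate(['-x','+x']):
  r=least_squares(lambda P:np.concatenate([(proj(c,[P])-h[c][i]).ravel() for c in h]),T[0]);print(n,r.x,r.fun)
# shield with z offset free
L=np.array([[-.086,-.062,.135],[-.086,.062,.135],[.086,.062,.135],[.086,-.062,.135],[-.05,0,.169],[.05,0,.169]])
q={'scene':np.array([[110,35],[268,57],[185,200],[20,182],[166,40],[116,113]])/4+[160,135],'side':np.array([[170,245],[12,150],[200,35],[338,112],[134,117],[230,54]])/4+[245,190]}
for i in range(6):
  r=least_squares(lambda P:np.concatenate([(proj(c,[P])-q[c][i]).ravel() for c in q]),T[0]);print(i,r.x,r.fun)
```

```text
scene [[185.19173495 158.21299952]]
side [[299.44880013 223.68769455]]
tip [ 0.58087054 -0.27949489  0.18389538] [-0.07394533  0.02085985 -0.06627836 -0.01381755]
-x [ 0.53768036 -0.24797111  0.17323887] [ 0.19990748 -0.06764985  0.17702257  0.04696979]
+x [ 0.62445805 -0.2360112   0.17262824] [-0.84781518  0.24190394 -0.82195019 -0.17404349]
0 [ 0.50700715 -0.31797343  0.13413304] [-0.74822075  0.22258356 -0.60629337 -0.1358344 ]
1 [ 0.48309283 -0.19596007  0.13525936] [ 0.04553361 -0.01869734  0.0401512   0.01356479]
2 [ 0.65107979 -0.17363022  0.13723197] [-1.56281443  0.4879696  -1.63365999 -0.39035499]
3 [ 0.67374751 -0.28672992  0.13232508] [-0.80588676  0.16755939 -0.7814774  -0.10404873]
4 [ 0.53646083 -0.24766279  0.17012962] [-0.37577191  0.12737351 -0.33247686 -0.08840407]
5 [ 0.62355437 -0.23605767  0.17132679] [-0.62835692  0.17957916 -0.60862001 -0.1291586 ]
```

Run:
```python
from station import robot, viewer
from fit import *
import cv2
s=robot.read_state(); print(s['time'],s['ee_pos'],s['ft_force'],s['q'])
im={c:viewer.get_image(c)['frame'] for c in ['scene','side','wrist']}
w=viewer.get_image('wrist'); print(w['tool_from_camera'],w['fx'],w['cx'],w['cy'])
print({k:w[k] for k in w if k not in('frame','tool_from_camera')})
T=[[.584,-.2736,.1493]]
def c(i,x,y,n=None):
    j=cv2.resize(i[y:y+100,x:x+100],(400,400),interpolation=cv2.INTER_CUBIC); return j
A=[]
for n,(x,y) in {'scene':(140,90),'side':(255,140)}.items():
    j=c(im[n],x,y); u=(proj(n,T)[0]-[x,y])*4; cv2.circle(j,tuple(int(v) for v in u),4,(255,0,0),1); A.append(j)
# start pictures
S=[[.6243-.02,0,.1914],[.6243,0,.1914],[.6243+.02,0,.1914]]
B=[]
for n,(x,y) in {'scene':(225,90),'side':(205,70)}.items():
    j=c(cv2.imread(f'pics/{n}0.png')[:,:,::-1].copy(),x,y)
    for u in (proj(n,S)-[x,y])*4: cv2.circle(j,tuple(int(v) for v in u),4,(255,0,0),1)
    B.append(j)
o=np.vstack([np.hstack(A),np.hstack(B)]); cv2.imwrite('pics/tip.png',cv2.resize(o,(600,600))[:,:,::-1])
cv2.imwrite('pics/wrist1.png',w['frame'][:,:,::-1])
```

```text
2.8 [ 0.58558783 -0.27495792  0.15241704] [ 0.47620617 -0.63532596  0.38233783] [-5.60773838e-01  2.99756005e-01  1.50746540e+00 -1.76568793e-05
  1.33328435e+00 -7.32576553e-01]
[[ 9.99999818e-01  1.91323771e-04 -5.72573205e-04  7.08827176e-04]
 [-6.03514081e-04  2.93759164e-01 -9.55879276e-01 -1.81062010e-01]
 [-1.46838017e-05  9.55879447e-01  2.93759226e-01  7.45470426e-02]
 [ 0.00000000e+00  0.00000000e+00  0.00000000e+00  1.00000000e+00]] 264.76954783663075 253.4581705400691 191.1066571510578
{'fx': 264.76954783663075, 'fy': 264.76954783663075, 'cx': 253.4581705400691, 'cy': 191.1066571510578}
```

View pics/tip.png

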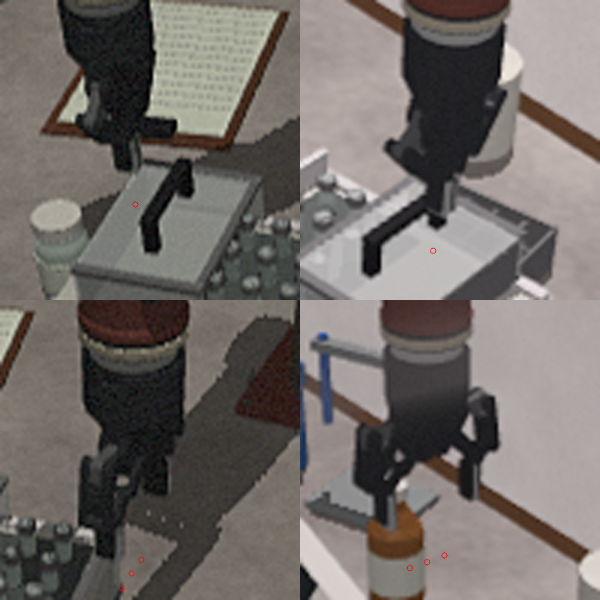

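View pics/wrist1.png

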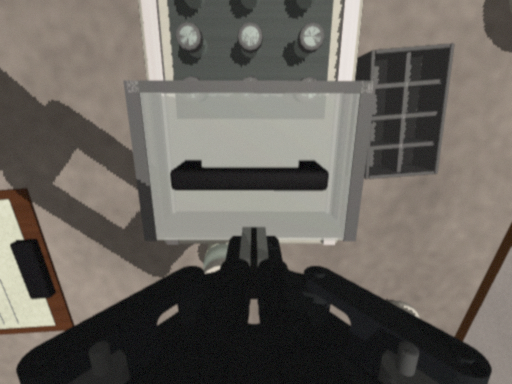

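The pictures (scene, side and wrist agree) show the finger tips about 35 mm higher than the reported TCP. The projected TCP circle sits below the visible tip, while the lid and bar triangulate to the right heights. I'll test this with a short push at the present height.

>>> {"api": "drive_tool", "payload": {"deltas": [0,0,0.02,0,0,0,255,0,0,0.02,0,0,0,255,0,0,0.02,0,0,0,255,0,0,0.01,0,0,0,255]}}

```text
time: 3.5
ee_pos: [0.5789, -0.2395, 0.1515]
eef_rot: [0.705, -0.704, -0.061, 0.061]
ft_force: [-0.3, -1.1, -0.8]
finger_gap: 0.0
```

```bash
cat > snap.py <<'E'
import sys,cv2,numpy as np
from station import robot, viewer
s=robot.read_state(); print(s['time'],np.round(s['ee_pos'],4),np.round(s['ft_force'],2),np.round(s['wrist_torque'],2))
boxes=eval(sys.argv[2]); o=[]
for n,x,y in boxes:
    o.append(cv2.resize(viewer.get_image(n)['frame'][y:y+100,x:x+100],(400,400),interpolation=cv2.INTER_CUBIC))
cv2.imwrite(f'pics/{sys.argv[1]}.png',np.hstack(o)[:,:,::-1])
E
python3 snap.py push1 "[('scene',150,90),('side',245,140)]"
```

```text
3.5 [ 0.5789 -0.2395  0.1515] [-0.29 -1.08 -0.76] [-0.03 -0.06  0.01]
```

View pics/push1.png

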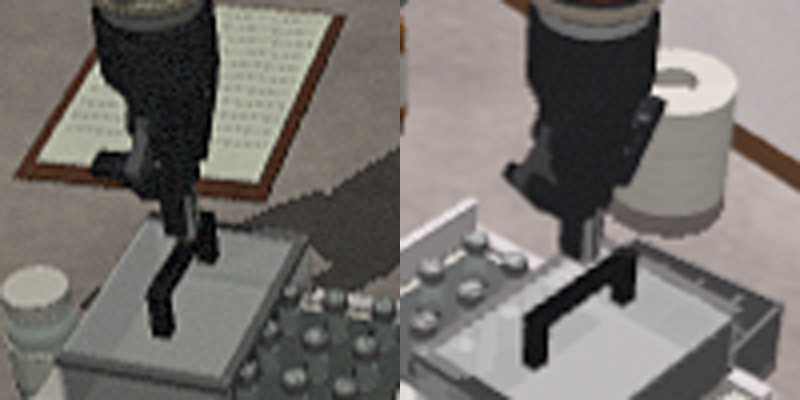

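The tip passed over the bar without contact, at TCP z 0.1515, and now hovers over the bar's middle. So the tip really is well short of the reported TCP. I'll measure the offset by touching the bar top (z 0.175) in small steps.

>>> {"api": "drive_tool", "payload": {"deltas": [0,0.006,-0.004,0,0,0,255,0,0.006,0,0,0,0,255,0,0,0,0,0,0,255]}}

```text
time: 3.98
ee_pos: [0.579, -0.2426, 0.1448]
eef_rot: [0.705, -0.704, -0.06, 0.061]
ft_force: [0.3, 0.6, 1.1]
finger_gap: -0.002
```

>>> {"api": "drive_tool", "payload": {"deltas": [0,0.003,0,0,0,0,255,0,0,0,0,0,0,255]}}

```text
time: 4.22
ee_pos: [0.5793, -0.2425, 0.1438]
eef_rot: [0.705, -0.704, -0.061, 0.061]
ft_force: [0.4, 0.4, 0.4]
finger_gap: -0.0
```

>>> {"api": "drive_tool", "payload": {"deltas": [0,0.003,0,0,0,0,255,0,0,0,0,0,0,255]}}

```text
time: 4.47
ee_pos: [0.5793, -0.2424, 0.1424]
eef_rot: [0.705, -0.704, -0.061, 0.061]
ft_force: [0.4, 0.2, 0.1]
finger_gap: -0.003
```

>>> {"api": "drive_tool", "payload": {"deltas": [0,0.003,0,0,0,0,255,0,0,0,0,0,0,255]}}

```text
time: 4.72
ee_pos: [0.5792, -0.2424, 0.1408]
eef_rot: [0.705, -0.704, -0.061, 0.061]
ft_force: [-1.0, -0.1, 0.3]
finger_gap: 0.001
```

>>> {"api": "drive_tool", "payload": {"deltas": [0,0.003,0,0,0,0,255,0,0,0,0,0,0,255]}}

```text
time: 4.97
ee_pos: [0.5792, -0.2424, 0.1393]
eef_rot: [0.705, -0.704, -0.061, 0.061]
ft_force: [-0.1, -0.4, 0.0]
finger_gap: 0.001
```

>>> {"api": "drive_tool", "payload": {"deltas": [0,0.003,0,0,0,0,255,0,0,0,0,0,0,255]}}

```text
time: 5.22
ee_pos: [0.5793, -0.2424, 0.1378]
eef_rot: [0.705, -0.704, -0.061, 0.061]
ft_force: [-0.5, 1.1, 0.4]
finger_gap: -0.006
```

>>> {"api": "drive_tool", "payload": {"deltas": [0,0.003,0,0,0,0,255,0,0,0,0,0,0,255]}}

```text
time: 5.48
ee_pos: [0.5793, -0.2425, 0.1364]
eef_rot: [0.705, -0.704, -0.061, 0.061]
ft_force: [-0.3, 0.9, 0.1]
finger_gap: -0.004
```

>>> {"api": "drive_tool", "payload": {"deltas": [0,0.003,0,0,0,0,255,0,0,0,0,0,0,255]}}

```text
time: 5.72
ee_pos: [0.5795, -0.2426, 0.1363]
eef_rot: [-0.704, 0.705, 0.061, -0.061]
ft_force: [-2.5, 1.5, 6.0]
finger_gap: 0.003
```

>>> {"api": "drive_tool", "payload": {"deltas": [0,0.003,0,0,0,0,255,0,0,0,0,0,0,255]}}

```text
time: 5.98
ee_pos: [0.5796, -0.2432, 0.1362]
eef_rot: [-0.704, 0.705, 0.061, -0.06]
ft_force: [-4.8, 1.4, 12.5]
finger_gap: -0.001
```

```bash
python3 snap.py touch "[('scene',150,90),('side',245,140)]"
```

```text
5.975 [ 0.5796 -0.2432  0.1362] [-4.77  1.44 12.51] [ 0.17  0.94 -0.04]
```

View pics/touch.png

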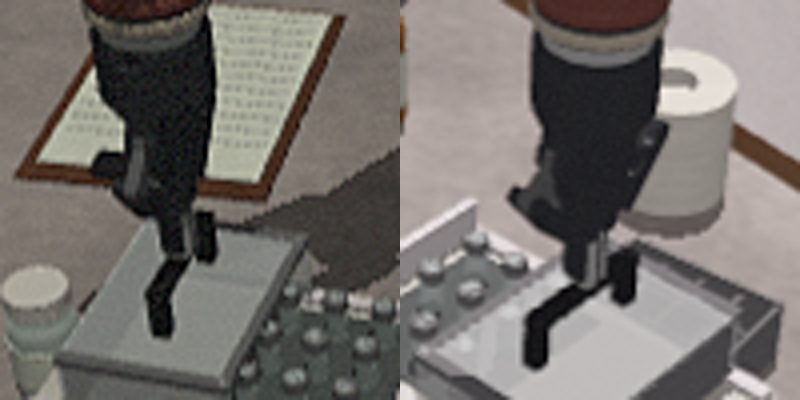

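>>> {"api": "drive_tool", "payload": {"deltas": [0,-0.04,0,0,0,0,255,0,0,-0.035,0,0,0,255,0,0,-0.035,0,0,0,255,0,0.04,0,0,0,0,255,0,0.037,0,0,0,0,255,0,0,0,0,0,0,255]}}

```text
time: 6.82
ee_pos: [0.5829, -0.2752, 0.1106]
eef_rot: [0.706, -0.703, -0.059, 0.063]
ft_force: [0.5, 0.9, -0.3]
finger_gap: -0.001
```

>>> {"api": "drive_tool", "payload": {"deltas": [0,0,0.02,0,0,0,255,0,0,0.02,0,0,0,255,0,0,0.02,0,0,0,255,0,0,0.02,0,0,0,255]}}

```text
time: 7.32
ee_pos: [0.5788, -0.2371, 0.1157]
eef_rot: [-0.704, 0.705, 0.061, -0.06]
ft_force: [1.5, -2.9, -0.6]
finger_gap: -0.001
```

Contact and sliding at about 3 N. I'll keep pushing.

>>> {"api": "drive_tool", "payload": {"deltas": [0,0,0.02,0,0,0,255,0,0,0.02,0,0,0,255,0,0,0.02,0,0,0,255,0,0,0.02,0,0,0,255,0,0,0.02,0,0,0,255]}}

```text
time: 7.95
ee_pos: [0.57, -0.1877, 0.1153]
eef_rot: [-0.704, 0.705, 0.061, -0.061]
ft_force: [1.9, -2.0, 2.4]
finger_gap: 0.0
```

>>> {"api": "drive_tool", "payload": {"deltas": [0,0,0.015,0,0,0,255,0,0,0.015,0,0,0,255]}}

```text
time: 8.2
ee_pos: [0.5672, -0.1731, 0.115]
eef_rot: [-0.704, 0.705, 0.061, -0.061]
ft_force: [1.4, -2.5, 1.8]
finger_gap: -0.001
```

>>> {"api": "drive_tool", "payload": {"deltas": [0,0,0.01,0,0,0,255,0,0,0.01,0,0,0,255]}}

```text
time: 8.45
ee_pos: [0.5669, -0.1703, 0.1153]
eef_rot: [-0.7, 0.709, 0.062, -0.06]
ft_force: [8.9, -35.1, -11.3]
finger_gap: -0.004
```

Force jumped to 35 N, so that's the stop. I'll back off, rise and check.

>>> {"api": "drive_tool", "payload": {"deltas": [0,0,-0.02,0,0,0,255,0,0,-0.02,0,0,0,255,0,-0.1,0,0,0,0,255,0,-0.1,0,0,0,0,255,0,0,0,0,0,0,255]}}

```text
time: 9.07
ee_pos: [0.5717, -0.1843, 0.2204]
eef_rot: [-0.703, 0.706, 0.063, -0.058]
ft_force: [1.5, -0.2, -0.1]
finger_gap: 0.002
```

```bash
python3 snap.py shut "[('scene',160,130),('side',205,170)]"
```

```text
9.075 [ 0.5717 -0.1843  0.2204] [ 1.52 -0.23 -0.09] [-0.05 -0.02  0.  ]
```

View pics/shut.png

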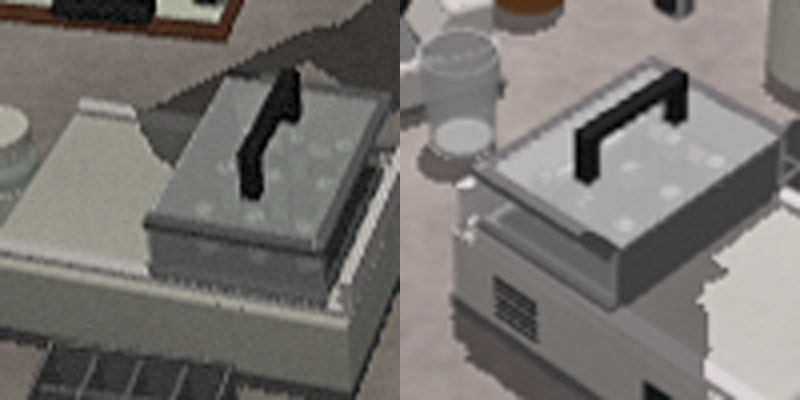

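Run:
```python
from fit import *
np.set_printoptions(precision=4,suppress=True)
L=[[-.086,.062,.135],[.086,.062,.135],[.086,-.062,.135],[-.05,0,.169],[.05,0,.169]]
p={'scene':np.array([[392,95],[318,245],[148,222],[292,78],[248,155]])/4+[160,130],'side':np.array([[72,170],[256,58],[382,140],[186,138],[280,76]])/4+[205,170]}
b,r=fit(L,p,[.57,-.15,.17]);print(b,'\n',r)
# heater +y,+x top corner, z .08
c,q,f,cx,cy=CAM['scene']
for uv,z in [((345,318),.08),((350,392),0.0)]:
    u=np.array(uv)/4+[160,130]; d=rot(q).apply([(u[0]-cx)/f,-(u[1]-cy)/f,-1]); P=np.array(c)+d*(z-c[2])/d[2]
    print(P, R.from_euler('z',-b[2]).apply(P-[b[0],b[1],0]))
d=np.array(b[:2])-[.5791,-.2426]; print(np.linalg.norm(d),d)
```

```text
[ 0.5614 -0.1523  0.1643] 
 [[-0.1691  0.0526]
 [ 0.4477  1.3988]
 [-1.6794 -0.7679]
 [-0.2975 -1.2856]
 [-1.0277  1.4305]
 [-0.6048 -0.6374]
 [-2.0008 -0.0517]
 [ 0.6437 -2.0528]
 [-2.559   1.0679]
 [ 0.2236 -0.0706]]
[ 0.6355 -0.0611  0.08  ] [0.088  0.0778 0.08  ]
[ 0.6275 -0.064   0.    ] [0.0796 0.0763 0.    ]
0.09200068551541239 [-0.0177  0.0903]
```

The shield lies over all nine tubes: bar ends at about (232,150) and (222,169) in the scene view. Its middle fits at heater y≈+58 mm, which agrees with the stop. Next the tool goes above the round key with the yaw aligned to the controller.

>>> {"api": "drive_tool", "payload": {"deltas": [0,0,0,0,0.0276,0,255,0,0,0,0,0.0276,0,255,-0.0242,0,0.097,0,0,0,255,-0.0242,0,0.097,0,0,0,255,-0.0242,0,0.097,0,0,0,255,-0.0242,0,0.097,0,0,0,255,-0.0242,0,0.097,0,0,0,255,-0.0242,0,0.097,0,0,0,255,-0.0242,0,0.097,0,0,0,255,0,0,0,0,0,0,255,0,0,0,0,0,0,255]}}

```text
time: 10.55
ee_pos: [0.5436, 0.1654, 0.2132]
eef_rot: [-0.704, 0.705, -0.062, 0.06]
ft_force: [-0.0, -0.9, 0.4]
finger_gap: -0.001
```

>>> {"api": "drive_tool", "payload": {"deltas": [0.007,0.08,0,0,0,0,255,0,0.08,0,0,0,0,255,0,0.08,0,0,0,0,255,0,0.066,0,0,0,0,255,0,0,0,0,0,0,255]}}

```text
time: 11.18
ee_pos: [0.5449, 0.163, 0.0583]
eef_rot: [-0.704, 0.705, -0.065, 0.06]
ft_force: [0.1, -0.9, 0.2]
finger_gap: -0.004
```

```bash
python3 snap.py round "[('scene',310,160),('side',145,110)]"
```

```text
11.175 [0.5449 0.163  0.0583] [ 0.1  -0.9   0.15] [ 0.01 -0.    0.03]
```

View pics/round.png

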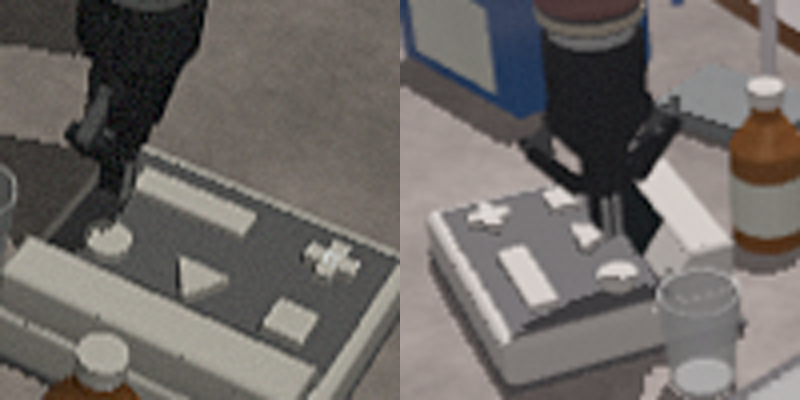

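>>> {"api": "drive_tool", "payload": {"deltas": [0.003,0.035,0.002,0,0,0,255,0,0.032,0,0,0,0,255,0,0,0,0,0,0,255]}}

```text
time: 11.65
ee_pos: [0.5481, 0.1655, 0.0265]
eef_rot: [-0.704, 0.705, -0.063, 0.06]
ft_force: [0.5, 0.1, 0.3]
finger_gap: 0.001
```

>>> {"api": "drive_tool", "payload": {"deltas": [0,0.006,0,0,0,0,255,0,0.006,0,0,0,0,255,0,0,0,0,0,0,255]}}

```text
time: 12.02
ee_pos: [0.5497, 0.1658, 0.0225]
eef_rot: [-0.704, 0.704, -0.062, 0.062]
ft_force: [0.2, 0.0, -0.1]
finger_gap: -0.002
```

>>> {"api": "drive_tool", "payload": {"deltas": [0,0.006,0,0,0,0,255,0,0,0,0,0,0,255]}}

```text
time: 12.28
ee_pos: [0.5502, 0.1659, 0.0198]
eef_rot: [0.705, -0.704, 0.061, -0.062]
ft_force: [-0.3, -0.5, 2.8]
finger_gap: -0.001
```

>>> {"api": "drive_tool", "payload": {"deltas": [0,0.006,0,0,0,0,255,0,0,0,0,0,0,255]}}

```text
time: 12.52
ee_pos: [0.5503, 0.1659, 0.0168]
eef_rot: [0.705, -0.704, 0.061, -0.062]
ft_force: [-0.2, 1.2, 4.2]
finger_gap: -0.0
```

>>> {"api": "drive_tool", "payload": {"deltas": [0,0.006,0,0,0,0,255,0,0,0,0,0,0,255]}}

```text
time: 12.78
ee_pos: [0.5503, 0.1659, 0.0151]
eef_rot: [0.704, -0.704, 0.061, -0.062]
ft_force: [-3.6, -0.2, 14.4]
finger_gap: -0.001
```

The round key went down: the force rose along its spring to 4 N, then jumped to 14 N at the stop, 6 mm below contact. Now I'll lift and move to the square key.

>>> {"api": "drive_tool", "payload": {"deltas": [0,-0.06,0,0,0,0,255,0,-0.06,0,0,0,0,255,0,0,0,0,0,0,255,-0.002,0,0.09,0,0,0,255,-0.002,0,0.09,0,0,0,255,-0.002,0,0.08,0,0,0,255,0,0,0,0,0,0,255,0,0,0,0,0,0,255]}}

```text
time: 13.78
ee_pos: [0.5682, 0.2936, 0.0716]
eef_rot: [-0.704, 0.705, -0.062, 0.061]
ft_force: [-0.1, -0.7, -0.4]
finger_gap: -0.002
```

```bash
python3 snap.py square "[('scene',310,160),('side',145,110)]"
```

```text
13.775 [0.5682 0.2936 0.0716] [-0.11 -0.75 -0.36] [-0.05 -0.02 -0.02]
```

View pics/square.png

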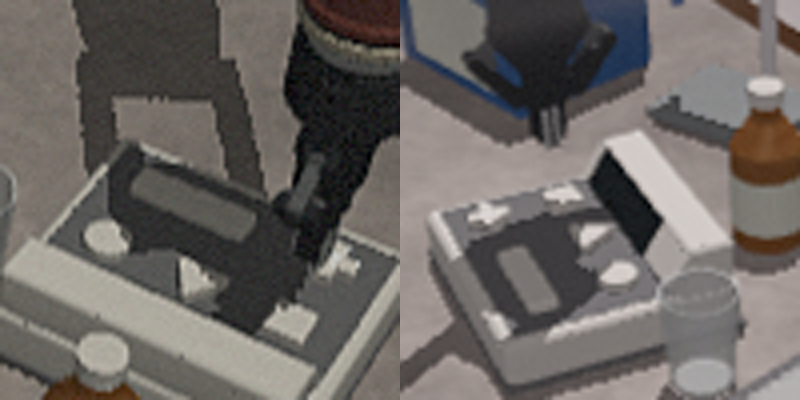

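The tip hangs about 50 mm above the square key, in line with it in both views (scene crop key at (290,320), side crop key at (562,195)). I'll press it.

>>> {"api": "drive_tool", "payload": {"deltas": [0,0.05,0,0,0,0,255,0,0.044,0,0,0,0,255,0,0,0,0,0,0,255,0,0.006,0,0,0,0,255,0,0,0,0,0,0,255]}}

```text
time: 14.5
ee_pos: [0.5699, 0.2945, 0.0242]
eef_rot: [0.705, -0.704, 0.061, -0.062]
ft_force: [-0.2, -0.3, 0.2]
finger_gap: -0.004
```

>>> {"api": "drive_tool", "payload": {"deltas": [0,0.006,0,0,0,0,255,0,0.006,0,0,0,0,255,0,0,0,0,0,0,255]}}

```text
time: 14.88
ee_pos: [0.5702, 0.2947, 0.0181]
eef_rot: [0.705, -0.704, 0.061, -0.062]
ft_force: [1.3, 0.2, 2.5]
finger_gap: 0.002
```

>>> {"api": "drive_tool", "payload": {"deltas": [0,0.004,0,0,0,0,255,0,0,0,0,0,0,255]}}

```text
time: 15.12
ee_pos: [0.5701, 0.2946, 0.0161]
eef_rot: [0.705, -0.704, 0.061, -0.062]
ft_force: [2.5, 1.0, 3.7]
finger_gap: -0.003
```

>>> {"api": "drive_tool", "payload": {"deltas": [0,0.006,0,0,0,0,255,0,0,0,0,0,0,255]}}

```text
time: 15.38
ee_pos: [0.5702, 0.2947, 0.0151]
eef_rot: [0.705, -0.704, 0.061, -0.062]
ft_force: [-4.1, -1.2, 17.3]
finger_gap: -0.002
```

Square is at its stop (17 N). I'll lift and go to the bar key.

>>> {"api": "drive_tool", "payload": {"deltas": [0,-0.06,0,0,0,0,255,0,-0.06,0,0,0,0,255,0,0,0,0,0,0,255,-0.04,0,-0.068,0,0,0,255,-0.04,0,-0.068,0,0,0,255,-0.04,0,-0.068,0,0,0,255,0,0,0,0,0,0,255,0,0,0,0,0,0,255]}}

```text
time: 16.38
ee_pos: [0.4924, 0.2044, 0.0718]
eef_rot: [0.704, -0.704, 0.062, -0.062]
ft_force: [0.6, 0.4, 0.1]
finger_gap: 0.002
```

>>> {"api": "drive_tool", "payload": {"deltas": [0,0.05,0,0,0,0,255,0,0.044,0,0,0,0,255,0,0,0,0,0,0,255,0,0,0,0,0,0,255]}}

```text
time: 16.88
ee_pos: [0.4933, 0.2049, 0.026]
eef_rot: [0.705, -0.704, 0.061, -0.062]
ft_force: [0.6, 0.3, 0.6]
finger_gap: 0.0
```

>>> {"api": "drive_tool", "payload": {"deltas": [0,0.006,0,0,0,0,255,0,0.006,0,0,0,0,255,0,0.006,0,0,0,0,255,0,0,0,0,0,0,255]}}

```text
time: 17.38
ee_pos: [0.4934, 0.2046, 0.0171]
eef_rot: [0.705, -0.704, 0.061, -0.062]
ft_force: [2.0, 1.7, 4.1]
finger_gap: 0.001
```

>>> {"api": "drive_tool", "payload": {"deltas": [0,0.006,0,0,0,0,255,0,0,0,0,0,0,255]}}

```text
time: 17.62
ee_pos: [0.4935, 0.2046, 0.0151]
eef_rot: [0.705, -0.704, 0.061, -0.062]
ft_force: [-3.6, -0.6, 13.4]
finger_gap: 0.001
```

Bar is at its stop (13 N). I'll lift clear and check the final scene.

>>> {"api": "drive_tool", "payload": {"deltas": [0,-0.08,0,0,0,0,255,0,-0.1,0,0,0,0,255,0,-0.1,0,0,0,0,255,0,-0.06,0,0,0,0,255,0,0,0,0,0,0,255,0,0,0,0,0,0,255,0,0,0,0,0,0,255]}}

```text
time: 18.5
ee_pos: [0.4912, 0.2039, 0.1812]
eef_rot: [-0.704, 0.705, -0.063, 0.06]
ft_force: [-0.2, -0.7, -0.2]
finger_gap: 0.001
```

Run:
```python
from station import robot, viewer
import cv2,numpy as np
s=robot.read_state(); print(s['time'],s['ee_pos'],s['ft_force'],np.abs(s['joint_vel']).max())
cv2.imwrite('pics/final.png',viewer.get_image('scene')['frame'][:,:,::-1])
for t in ['shield','tube_rack','reagent','beaker','jar']:
    print(t,[(np.round(a['location'],3).tolist(),round(a['score'],2)) for a in viewer.spot_in(t,'scene')[:2]])
```

```text
18.5 [0.49118735 0.20391849 0.18118673] [-0.17188513 -0.67365474 -0.20113908] 0.006682070925400471
shield [([0.599, -0.141, 0.134], 0.76)]
tube_rack [([0.739, -0.177, 0.031], 0.75), ([0.579, 0.298, 0.06], 0.6)]
reagent [([0.748, 0.213, 0.095], 0.86)]
beaker [([0.584, 0.07, 0.056], 0.58)]
jar [([0.591, -0.376, 0.071], 0.76), ([0.498, 0.208, 0.061], 0.73)]
```

View pics/final.png

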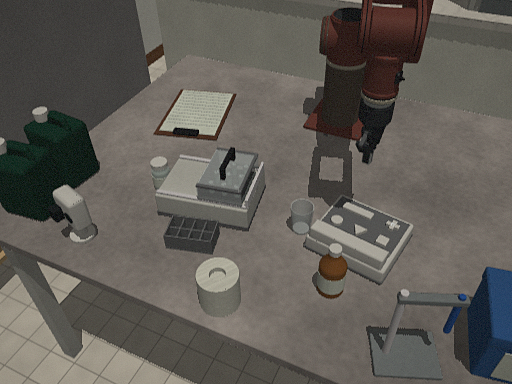

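The shield is shut at about (228,175), the keys are up at (337–392, 210–240), the bystanders haven't moved, and the arm is clear. I'll hand in.

```bash
python3 -c "
from station import sign_off
print(sign_off())"
```

```text
the job is handed in; nothing more can be done
None
```

I slid the shield to its stop, then pressed round, square and long bar in that order, each fully down and let up again. The job was handed in at about 18.7 s of the 58 s allowed; no verdict was reported.

- **Shield:** it slid at about 3 N, then the force jumped to 35 N at the stop. It moved 92 mm in all, and a picture fit put its middle at heater y ≈ +58 mm, which agrees with fully shut.
- **Keys:** each press rose along the spring to about 4 N, then jumped to 13–17 N at the stop, about 6 mm below first contact. The triangle and plus-shaped keys were never approached.
- **Last checks:** the final picture shows the shield shut, the keys up and the arm clear. The four loose items were found within about 5 mm of where they started, which is within the detector's error. Wrist force was below 1 N.
- **A disagreement with the description:** the visible finger tips sit about 39 mm short of the reported TCP. My first approach to the bar passed harmlessly above it. I then touched the bar's top at up to about 13 N to measure the offset, and used it for the push and all three presses.
- **Detector errors:** the trained networks gave several wrong hits on keys and containers. For positions I relied on my own two-camera fit, which left errors of about 1 pixel for the controller and up to about 2.7 for the shield.

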